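Change over a camper's water filter and zero its usage meter

ROBOT

A 6-joint arm with a two-finger parallel gripper is mounted at the origin on the work surface. World frame = base frame: x ahead of the robot, y to its left, z up, the work surface at z = 0. Lengths are in m, angles in degrees, forces in N, time in s.
With the tool pointing down it reaches from about 0.4 to 0.825 m from the base axis. Payload 7 kg.
Tool frame: the origin (TCP) lies midway between the tips of the shut fingers; the grasp point (between the pads) lies 19 mm behind it (r.grip_depth is the distance from the TCP to the grasp point, in m); z points along the fingers, y is the line along which they close (so a half turn about z gives the same grasp; the last joint's range is limited). The gripper opens to 88 mm and grips with 3 to 60 N. Pads are 19 mm wide; open, the fingers measure 130 mm over their backs; the gripper's body (78 mm by 193 mm) begins 47 mm behind the grasp point.
Start: joints at [83.887, 20.546, 0.682, 0, -70.136, -16.507], TCP at [0.26, 0.623, 0.227] pointing down, gripper open.
Joint ranges: [-176.03, 176.03], [-82.01, 121.73], [-58.28, 71.71], [-173.87, 95.51], [-174.79, -0.11], [-173.66, 173.66]. Speed limits (degrees/s): [136.94, 136.94, 172.46, 180, 180, 180].

INTERFACE

Orientations are given as [roll, pitch, yaw] about the fixed x, y, z axes, in that order (R = Rz(yaw) Ry(pitch) Rx(roll)).
In Python, from plant import r, capture, close_job, search_frame, outline_of gives the robot as it stands.
- The arm moves only by the shell command python3 -m creep 'ROWS' [FORCE]. ROWS is JSON, a list of rows, each a list of 7 numbers: the finger opening in mm, from 0 to 87.6, then the shift along the world's x, y, z in units of 25 mm (1.0 is 25 mm), then the turn, a rotation vector about the world's x, y, z in degrees. In form: [[hand, x, y, z, ax, ay, az], ...]. A call has 1 to 8 rows; each row shifts and turns the commanded pose from where the row before left it; what a row does not reach is not made up. A row lasts 1/12 s, in which the tool goes at most 41.7 mm and 7.16 degrees, less where a joint would pass 70% of its speed; a pose out of reach is approached as far as the arm can. A call is refused whole if a number of a shift passes 1 or a number of a turn 7.16, either way. A call with a gripper value outside its range is refused whole. The fingers move at their own pace and stop on an object; FORCE is the grip in N (left out, the last holds). Time passes only in rows, so rows that do not move let the fingers close. It gives the time, the measured TCP pose, the force, the opening and the grip force at its end, in the units of the state.
- r.get_state(): the state, without advancing time (a new reading comes with each control period).
- capture(name): name is "side" or "top" or "wrist"; returns a dict with "frame" (400x640x3 uint8, red, green, blue), "K" (3x3 intrinsics, pixels), "origin" and "rotation" of the camera in the world. Camera axes: x right, y down, z forward; pixel columns grow to the right and rows downward; lengths in m; the calibration is good to about 2 mm. A picture is of the moment at which its call begins. There is no depth.
- close_job(): hands the job in; it is judged then, once.
Trained networks look in a picture, given as the dict that the camera call returned (one of the last four; its "shot" number tells which), for a name from the list of things; names that differ only in an ending like _2 or _b are one class to them, and where a whole thing is asked for, a point or a joint stands for the part that bears it (a point fixed in the world has none). Each returns a list of dicts, best first, with "conf" (0 to 1); they miss things now and then, are a little off and sometimes report something else, mostly with a low value. They report only what shows in the picture. A call takes as long as a camera call. They do not tell look-alikes from the thing itself.
- search_frame(picture, target): "bbox" ([left, top, right, bottom] in pixels, round what is visible of it).
- outline_of(picture, target): "region" (400x640 bool, what is visible of it) and "bbox" ([left, top, right, bottom] in pixels, round what is visible of it).
The state is a dict: "time_s": time; "joints": joint angles; "qd": joint speeds; "joint_torque": joint torques, N m; "tcp_pos": TCP position; "eef_rot": TCP orientation; "contact_force": force on the tool from outside, world axes, zero at the start; "moment": the same for the moment, N m; "gripper_width": finger opening in m; "gripper_force": force on a finger pad.
Only numpy, scipy, OpenCV 4.12 (cv2) and the standard library are available. Lean on these libraries where they do the work, as an engineer would, in place of code of your own. Each camera call takes 0.05 s, during which the arm holds its last target. There are 200 camera calls.

TASK

The water filter cartridge in use is spent: turn the cartridge turret exactly one click clockwise (seen from above, never past that click) so that the next, fresh blue-capped cartridge sits under the outlet head. Then turn the knob of the usage meter back (anticlockwise, as you face its dial) until it is fully home at its zero stop. Leave the other things on the counter where they stand, and let go of everything at the end.

Things in the scene. Friction and masses are not known exactly. Their poses are not given: they have to be found in the camera images.
- filter_station: White round base (184 mm diameter, 24 mm high), fixed; origin under its centre on the counter. At its +x side (robot side) a white post (26 x 40 mm, centred 101 mm from the axis) carries the outlet head, an arm 36 mm wide reaching in to 52 mm from the axis, top 125 mm high. On the base turns a grey disc (160 mm) with six upright cartridges: blue caps fresh, reddish caps spent, tops 92 mm high.
- cartridge_turret (a joint): Turn of the turret about its vertical axis in rad, growing clockwise seen from above. It clicks into spring seats every 1.047 rad (60 degrees): it starts near 0, the next seat is at 1.047, one more at 2.094; stops at -0.15 and 2.25. Within about a third of a step of a seat the spring (about 0.1 N m) pulls it in.
- turret_grip (a point): Point to grip on the turret's blue bar handle, on the turning axis, 152 mm above the counter. The bar is 46 mm long (along this point's x), 13 mm thick (its y) and spans heights 128 to 172 mm, on a 28 mm round stem; z is up. Turns with the turret; at joint 0 its x axis is that of filter_station.
- usage_meter: Round black gauge case (128 mm diameter, 40 mm deep) on a pedestal, fixed; origin on the counter below the dial centre. The dial centre is 115 mm high; the dial leans back 0.52 rad, its normal pointing up and to the meter's -x. White dial, black ticks, green zero tick at the left (+y of the meter), red ticks at the far right.
- counter_knob (a joint): Turn of the meter's knob in rad: 0 is the zero stop (pointer at the green tick), growing clockwise as one faces the dial, up to 2.8. It stays where it is left (friction about 0.04 N m) and starts 1.3 to 2.6 from zero.
- knob_grip (a point): Point to grip on the knob, on its axis, 28 mm off the dial; z points out of the dial along the axis. The knob is a black wing 42 mm long (this point's y; +y is the red pointer's end), 12 mm thick (its x), 8 to 36 mm off the dial, on a 44 mm skirt disc. Turns with the knob.
- matchbox: Red matchbox lying flat, 54 x 36 x 16 mm; origin under its centre.
- pepper_mill: Wooden pepper mill, 36 mm diameter, 78 mm high; origin under its centre.
- frosted_cup: White plastic cup, 80 mm diameter, 100 mm high; origin under its centre.
- tumbler: Black and steel travel tumbler, 76 mm diameter, 150 mm high; origin under its centre.
- dish_soap: Blue dish soap bottle, 56 mm diameter, 170 mm high; origin under its centre.
- spoon: Steel spoon lying flat near the robot; origin under its middle, handle to its -x.
Things that resemble listed ones, but are neither listed nor needed, are in the scene too. Leave any purple look-alike of the filter_station alone.

How it is judged:
By the outcome, as a careful person would: the job done as asked, in the order asked, and still so for the second after the job is handed in, with the robot touching nothing.
It also fails if it takes over 70 s, if anything falls off the work surface, if the arm or the gripper's body presses on something with over 40 N, if the wrist force passes 120 N, or if a joint passes its speed limit or range.

## Working session

There is one attempt and no reset: what is moved stays moved. The work goes in short steps, Python scripts to look and compute and a shell command to move; the robot and the scene stay as the last step left them, time stands still between calls to the robot, and variables do not carry over. Pictures are saved under pics/ and viewed, at most 10 in all, crops included, and the job is handed in when it is done.

```bash
mkdir -p pics; ls
python3 - <<'E'
from plant import r,capture,search_frame
import cv2,numpy as np
s=r.get_state();print(s['time_s'],s['tcp_pos'],s['eef_rot'],s['gripper_width'],r.grip_depth)
for n in ["top","side"]:
    p=capture(n);cv2.imwrite(f'pics/{n}0.png',p['frame'][:,:,::-1])
    print(n,p['K'].tolist(),np.round(p['origin'],4).tolist(),np.round(p['rotation'],4).tolist())
    for t in ['filter_station','turret_grip','usage_meter','knob_grip','tumbler','dish_soap','frosted_cup','pepper_mill','matchbox','spoon']:
        print(t,[(np.round(d['bbox']).tolist(),round(d['conf'],2)) for d in search_frame(p,t)][:3])
E
```

```text
pics
0.0 [0.25943319 0.62261929 0.22563839] [ 1.79906448e+02 -8.84935973e-03 -2.26264795e+01] 0.08758928331197594 0.0188
top [[435.8440014112781, 0.0, 313.1530810091058], [0.0, 435.8440014112781, 207.03503936920868], [0.0, 0.0, 1.0]] [0.456, 0.0094, 1.1777] [-176.1315, -0.8929, -89.1157]
filter_station [([340.0, 141.0, 404.0, 224.0], 0.69), ([387.0, 286.0, 459.0, 380.0], 0.65), ([199.0, 170.0, 218.0, 185.0], 0.59)]
turret_grip [([339.0, 142.0, 405.0, 206.0], 0.93), ([390.0, 293.0, 452.0, 355.0], 0.59)]
usage_meter [([187.0, 146.0, 243.0, 198.0], 0.81)]
knob_grip [([201.0, 168.0, 222.0, 182.0], 0.77), ([305.0, 175.0, 318.0, 187.0], 0.36)]
tumbler [([281.0, 93.0, 310.0, 135.0], 0.66), ([378.0, 247.0, 405.0, 267.0], 0.55)]
dish_soap [([374.0, 247.0, 406.0, 268.0], 0.97)]
frosted_cup [([324.0, 91.0, 358.0, 127.0], 0.72)]
pepper_mill [([306.0, 174.0, 318.0, 188.0], 0.75)]
matchbox [([306.0, 227.0, 323.0, 246.0], 0.72)]
spoon [([183.0, 256.0, 212.0, 329.0], 0.8), ([343.0, 143.0, 402.0, 206.0], 0.23)]
side [[450.96256108438405, 0.0, 314.507209254436], [0.0, 450.96256108438405, 200.87722500695867], [0.0, 0.0, 1.0]] [-0.0542, -0.5502, 0.8637] [-132.4318, -0.3733, -46.2697]
filter_station [([352.0, 195.0, 426.0, 279.0], 0.9), ([357.0, 195.0, 426.0, 268.0], 0.75), ([272.0, 338.0, 369.0, 400.0], 0.58)]
turret_grip [([356.0, 196.0, 422.0, 268.0], 0.8), ([279.0, 335.0, 362.0, 400.0], 0.55)]
usage_meter [([252.0, 133.0, 301.0, 188.0], 0.61)]
knob_grip [([261.0, 145.0, 276.0, 155.0], 0.46)]
tumbler [([346.0, 139.0, 377.0, 194.0], 0.71), ([352.0, 197.0, 427.0, 279.0], 0.57), ([380.0, 165.0, 412.0, 206.0], 0.36)]
dish_soap [([356.0, 196.0, 423.0, 268.0], 0.65), ([331.0, 261.0, 360.0, 326.0], 0.64)]
frosted_cup [([381.0, 167.0, 411.0, 205.0], 0.89)]
pepper_mill [([331.0, 200.0, 345.0, 226.0], 0.74), ([352.0, 198.0, 427.0, 279.0], 0.25)]
matchbox [([286.0, 241.0, 312.0, 257.0], 0.62)]
spoon [([140.0, 205.0, 219.0, 244.0], 0.68)]
```

View pics/top0.png

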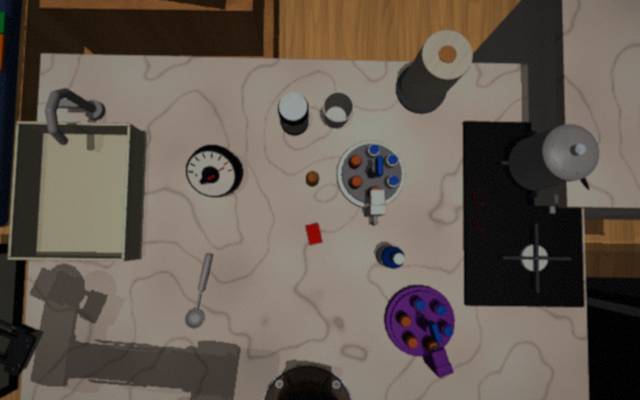

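```bash
cat > h.py <<'E'
import numpy as np,cv2
from scipy.spatial.transform import Rotation as R
from scipy.optimize import least_squares
def rot(p):
    a=np.array(p['rotation'],float)
    return a if a.shape==(3,3) else R.from_euler('xyz',a,degrees=True).as_matrix()
def ray(p,u,v):
    return rot(p)@np.linalg.solve(p['K'],[u,v,1.])
def at_z(p,u,v,z):
    d=ray(p,u,v);o=np.array(p['origin']);return o+d*(z-o[2])/d[2]
def proj(p,X):
    c=(np.atleast_2d(X)-p['origin'])@rot(p);q=c@np.array(p['K']).T;return q[:,:2]/q[:,2:]
def tri(obs): # [(p,u,v)]
    A=0;b=0
    for p,u,v in obs:
        d=ray(p,u,v);d/=np.linalg.norm(d);M=np.eye(3)-np.outer(d,d);A=A+M;b=b+M@np.array(p['origin'])
    return np.linalg.solve(A,b)
def crop(p,name,x0,y0,x1,y1,s):
    cv2.imwrite(name,cv2.resize(p['frame'][y0:y1,x0:x1,::-1],None,fx=s,fy=s,interpolation=cv2.INTER_CUBIC))
E
python3 - <<'E'
from plant import capture
from h import *
a=capture('top');b=capture('side')
A=cv2.resize(a['frame'][135:235,330:420],None,fx=4,fy=4,interpolation=2)
B=cv2.resize(a['frame'][135:235,175:265],None,fx=4,fy=4,interpolation=2)
C=cv2.resize(b['frame'][190:290,345:435],None,fx=2,fy=2,interpolation=2)
D=cv2.resize(b['frame'][120:220,240:330],None,fx=2,fy=2,interpolation=2)
o=np.vstack([np.hstack([A,B]),np.hstack([C,D,np.zeros((200,360,3),np.uint8)])])
cv2.imwrite('pics/c1.png',o[:,:,::-1])
for p,u,v in [(a,372,174),(a,211,175)]: print(at_z(p,u,v,.172),at_z(p,u,v,.13))
print(tri([(a,372,174),(b,389,222)]),tri([(a,211,175),(b,268.5,150)]))
E
```

```text
[ 0.6036119 -0.1411632  0.172    ] [ 0.60977775 -0.14744987  0.13      ]
[0.594671   0.23249421 0.172     ] [0.60046346 0.24181193 0.13      ]
[ 0.61667538 -0.15473786  0.10295782] [0.60077798 0.24505706 0.1197791 ]
```

View pics/c1.png

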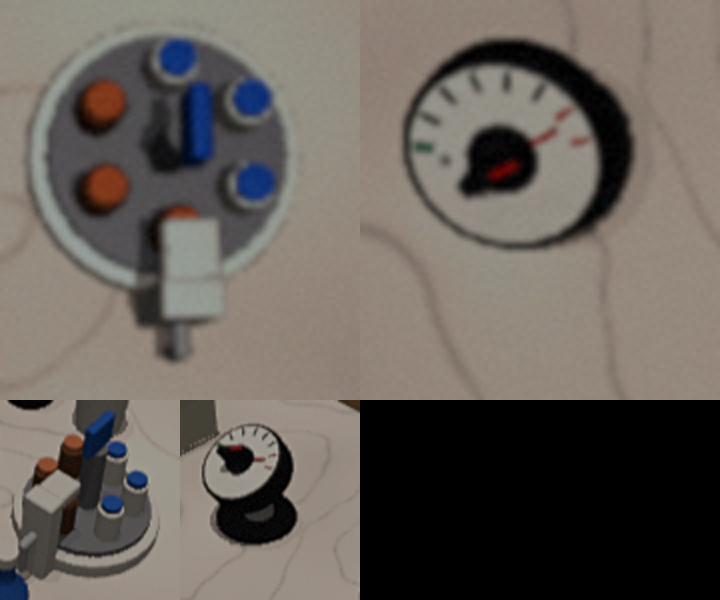

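The blue-barred white station is at (372,174). Things it could be taken for are the purple turret at (420,320), which is a decoy, and the blue soap at (392,257). The only meter is at (211,175). I choose the white station, and the crop confirms it: blue bar at (379,165), head at (377,200). Next I fit the poses.

```bash
cat > fit.py <<'E'
from plant import capture
from h import *
def blue(p,x0,y0,x1,y1):
    h=cv2.cvtColor(p['frame'],cv2.COLOR_RGB2HSV);m=np.zeros(h.shape[:2],np.uint8)
    m[y0:y1,x0:x1]=cv2.inRange(h,(100,120,40),(130,255,255))[y0:y1,x0:x1]
    n,l,s,c=cv2.connectedComponentsWithStats(m);return [(s[i].tolist(),np.round(c[i],1).tolist()) for i in range(1,n) if s[i,4]>8]
def white(p,x0,y0,x1,y1):
    g=cv2.cvtColor(p['frame'],cv2.COLOR_RGB2HSV);sub=g[y0:y1,x0:x1]
    return sub
if __name__=='__main__':
    a=capture('top');b=capture('side')
    print(blue(a,335,135,410,215));print(blue(b,345,185,435,285))
    # axis from bar tops
    # dial ellipse: points read from the 4x crop (white dial edge), top view
    T=np.array([[403,150],[415,100],[445,72],[480,62],[520,64],[560,85],[590,120],[602,155],[598,200],[570,235],[520,247],[470,230],[430,200]])/4+[175,135]
    def circ(x,y,psi,lean,rad=.058):
        n=np.array([-np.cos(psi)*np.sin(lean),-np.sin(psi)*np.sin(lean),np.cos(lean)])
        u=np.array([-np.sin(psi),np.cos(psi),0]);w=np.cross(n,u);t=np.linspace(0,2*np.pi,200)
        return np.array([x,y,.115])+rad*(np.outer(np.cos(t),u)+np.outer(np.sin(t),w)),u
    for lean in (.52,np.pi/2-.52):
        def f(q):
            P=proj(a,circ(*q[:3],lean,q[3])[0]);return np.linalg.norm(P[None]-T[:,None],axis=2).min(1)
        best=min((least_squares(f,[.6,.24,s,.06]) for s in (-.6,0,.6)),key=lambda o:o.cost)
        C,u=circ(*best.x[:3],lean,best.x[3])
        print(lean,best.x,best.cost,'side centre',proj(b,[[*best.x[:2],.115]]),'left tick in top',proj(a,[np.r_[best.x[:2],.115]+.048*u]))
    # base disc rim outer r .092 z .024 
    B=np.array([[28,150],[40,90],[75,48],[130,28],[200,28],[255,60],[287,105],[294,155],[285,200],[262,240],[60,240],[38,200]])/4+[330,135]
    def g(q):
        t=np.linspace(0,2*np.pi,300);P=proj(a,np.c_[q[0]+.092*np.cos(t),q[1]+.092*np.sin(t),0*t+.024]);return np.linalg.norm(P[None]-B[:,None],axis=2).min(1)
    o=least_squares(g,[.61,-.15]);print('base',o.x,o.cost)
    print('post/head px->',at_z(a,330+192/4,135+222/4,.125),at_z(a,330+192/4,135+315/4,.125), 'bar ends',at_z(a,330+199/4,135+85/4,.172),at_z(a,330+197/4,135+160/4,.172))
E
python3 fit.py
```

```text
[([370, 145, 9, 9, 64], [374.0, 148.8]), ([389, 155, 8, 9, 60], [392.5, 159.0]), ([376, 156, 7, 20, 118], [379.4, 165.1]), ([389, 176, 10, 9, 67], [393.6, 180.0])]
[([386, 195, 17, 25, 223], [393.7, 206.7]), ([399, 211, 9, 8, 56], [402.9, 214.4]), ([409, 226, 10, 8, 62], [413.1, 229.4]), ([396, 238, 10, 8, 71], [400.4, 241.5]), ([345, 274, 13, 11, 105], [350.2, 280.2])]
0.52 [ 0.61138855  0.02273729  2.2069474  -0.06442211] 3.759596508282272 side centre [[330.64037884 185.64993776]] left tick in top [[313.31374683 188.84258214]]
1.0507963267948965 [ 0.60873291  0.0256336  -0.375927   -0.07419643] 45.2295522534988 side centre [[329.10284273 185.62118307]] left tick in top [[282.69890892 166.62176841]]
base [ 0.62646757 -0.15852915] 7.003923503874133
post/head px-> [ 0.57032429 -0.1630822   0.125     ] [ 0.51368295 -0.1633865   0.125     ] bar ends [ 0.64572635 -0.15904978  0.172     ] [ 0.60156363 -0.15810706  0.172     ]
```

```bash
sed -i 's|/4+\[175,135\]|/4+[175-90,135]|; s|for s in (-.6,0,.6)|for s in (-.6,0,.6)|' fit.py; python3 fit.py | grep side
```

```text
0.52 [ 0.60533589  0.24492911 -0.16265933  0.06108872] 2.514431603664429 side centre [[270.37859393 150.71213994]] left tick in top [[191.80699178 170.37281131]]
1.0507963267948965 [ 0.60491755  0.24486844 -0.12315126  0.07532813] 71.37895188544474 side centre [[270.2819876  150.78458126]] left tick in top [[191.68894278 171.3016619 ]]
```

```bash
python3 -m creep '[[60,0.85,-1,0.3,0,0,2.5],[60,0.85,-1,0.3,0,0,2.5],[60,0.85,-1,0.3,0,0,2.5],[60,0.85,-1,0.3,0,0,2.5],[60,0.85,-1,0.3,0,0,2.5],[60,0.85,-1,0.3,0,0,2.5],[60,0.85,-1,0.3,0,0,2.5],[60,0.85,-1,0.3,0,0,2.5]]' 25
```

```text
time_s: 2.07
tcp_pos: [0.4304, 0.4217, 0.2872]
eef_rot: [-180.0, -0.0, -2.5]
contact_force: [0.3, 0.7, 0.6]
gripper_width: 0.06
gripper_force: 0.0
```

```bash
python3 -m creep '[[60,0.35,-1,0.2,0,0,0],[60,0.35,-1,0.2,0,0,0],[60,0.35,-1,0.2,0,0,0],[60,0.35,-1,0.2,0,0,0],[60,0.35,-1,0.2,0,0,0],[60,0.35,-1,0.2,0,0,0],[60,0.35,-1,0.2,0,0,0],[60,0,0,0,0,0,0]]'
python3 - <<'E'
from plant import capture
from h import *
p=capture('wrist');cv2.imwrite('pics/w1.png',p['frame'][:,:,::-1]);np.save('w1.npy',p,allow_pickle=True);print(p['origin'],p['rotation'])
E
```

```text
time_s: 2.73
tcp_pos: [0.492, 0.2449, 0.3233]
eef_rot: [-180.0, -0.1, -2.7]
contact_force: [-0.5, 0.6, 0.0]
gripper_width: 0.0601
gripper_force: 0.0
[0.56762273 0.24043619 0.48114023] [ 1.63535018e+02  5.27060928e-02 -9.27287602e+01]
```

View pics/w1.png

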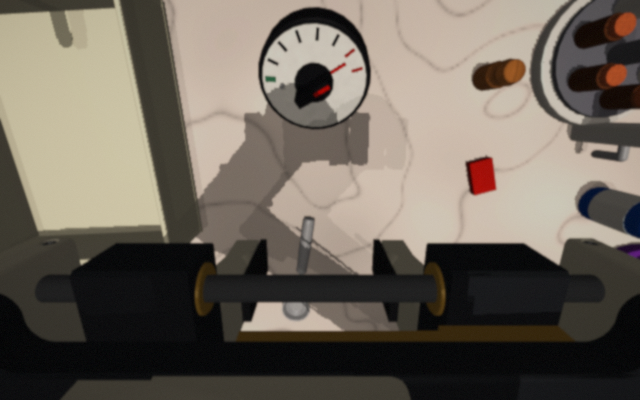

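Meter dial is centred near (314,70), with the knob at (314,85), the green tick at (270,79) and the red wing end at (322,91), so the pointer is toward the red ticks. On to the turret.

```bash
python3 -m creep '[[60,0.2,-1,0,0,0,0],[60,0.2,-1,0,0,0,0],[60,0.2,-1,0,0,0,0],[60,0.2,-1,0,0,0,0],[60,0.2,-1,0,0,0,0],[60,0.2,-1,0,0,0,0],[60,0.2,-1,0,0,0,0],[60,0.2,-1,0,0,0,0]]' && python3 -m creep '[[60,0,-1,0,0,0,0],[60,0,-1,0,0,0,0],[60,0,-1,0,0,0,0],[60,0,-1,0,0,0,0],[60,0,-1,0,0,0,0],[60,0,-1,0,0,0,0],[60,0,-1,0,0,0,0],[60,0,-1,0,0,0,0]]'
python3 - <<'E'
from plant import capture
from fit import blue
from h import *
p=capture('wrist');cv2.imwrite('pics/w2.png',p['frame'][:,:,::-1]);np.save('w2.npy',p,allow_pickle=True)
print(proj(p,[[.6255,-.1585,.172],[.648,-.159,.172],[.603,-.158,.172]]),blue(p,0,0,640,400))
E
```

```text
time_s: 3.45
tcp_pos: [0.5309, 0.0475, 0.3215]
eef_rot: [-180.0, 0.0, -2.6]
contact_force: [0.5, 0.2, -0.3]
gripper_width: 0.06
gripper_force: 0.0
time_s: 4.12
tcp_pos: [0.531, -0.1525, 0.3214]
eef_rot: [-180.0, -0.0, -2.6]
contact_force: [1.4, 0.4, -0.2]
gripper_width: 0.0599
gripper_force: 0.0
[[320.74904798  93.9226016 ]
 [320.23271023  68.36524959]
 [321.24295835 118.36985735]] [([311, 39, 19, 22, 336], [319.7, 49.5]), ([352, 61, 19, 21, 321], [360.7, 71.0]), ([316, 69, 16, 50, 623], [324.0, 93.1]), ([354, 109, 19, 19, 278], [362.5, 118.0]), ([344, 222, 18, 6, 32], [352.3, 223.3]), ([343, 240, 31, 36, 942], [358.5, 257.6])]
```

View pics/w2.png

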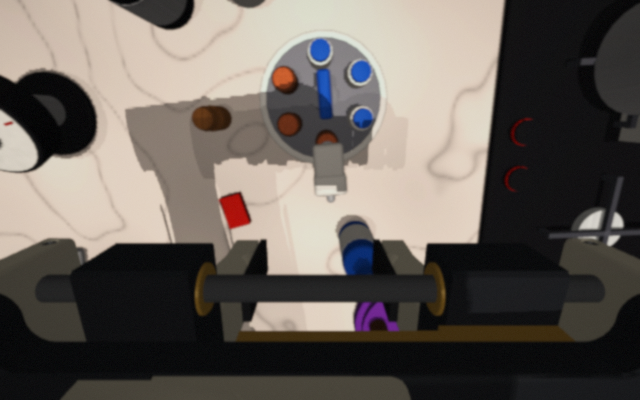

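Wrist view: the bar is at (324,93), with the head below it at (328,165) holding a reddish cartridge at (326,138). Fresh blue ones sit at (362,118), (361,71) and (320,50). Turning clockwise brings (362,118) under the head, as the task says.

```bash
cat > bar.py <<'E'
from h import *
def bar(p,x,y,w,h):
    m=np.zeros((400,640),np.uint8);s=cv2.inRange(cv2.cvtColor(p['frame'],cv2.COLOR_RGB2HSV),(100,120,40),(130,255,255))
    m[y:y+h,x:x+w]=s[y:y+h,x:x+w];pts=np.argwhere(m)[:,::-1]
    W=np.array([at_z(p,u,v,.168)[:2] for u,v in pts]);c=W.mean(0);_,S,V=np.linalg.svd(W-c,full_matrices=False);d=V[0]*np.sign(V[0,0])
    return c,np.degrees(np.arctan2(d[1],d[0])),np.ptp((W-c)@V[0]),np.ptp((W-c)@V[1])
E
python3 - <<'E'
from bar import *
p=np.load('w2.npy',allow_pickle=True).item();print(bar(p,316,69,16,50))
# headings: head & caps
print(at_z(p,328,147,.125),at_z(p,329,190,.125))
for u,v in [(319.7,49.5),(360.7,71),(362.5,118)]:print(at_z(p,u,v,.092))
E
```

```text
(array([ 0.6261644 , -0.16168707]), np.float64(2.035750370854005), np.float64(0.04532778139403449), np.float64(0.012684767875071511))
[ 0.57020457 -0.16464129  0.125     ] [ 0.5189648  -0.16395966  0.125     ]
[ 0.67886053 -0.15987986  0.092     ]
[ 0.65370941 -0.20725611  0.092     ]
[ 0.60015773 -0.20915151  0.092     ]
```

```bash
python3 -m creep '[[50,0.95,-0.08,0,0,0,1.15],[50,0.95,-0.08,0,0,0,1.15],[50,0.95,-0.09,0,0,0,1.15],[50,0.95,-0.09,0,0,0,1.15],[50,0,0,-0.9,0,0,0],[50,0,0,-0.9,0,0,0],[50,0,0,-0.9,0,0,0],[50,0,0,-0.9,0,0,0]]'
python3 -m creep '[[50,0,0,-0.8,0,0,0],[50,0,0,-0.8,0,0,0],[50,0,0,-0.8,0,0,0],[50,0,0,-0.8,0,0,0],[50,0,0,-0.45,0,0,0],[50,0,0,0,0,0,0]]'
python3 - <<'E'
from plant import capture
from h import *
p=capture('wrist');q=capture('side')
A=cv2.resize(p['frame'],(640,400));B=cv2.resize(q['frame'][180:290,330:450],None,fx=1.8,fy=1.8)
o=np.zeros((600,640,3),np.uint8);o[:400]=A;o[400:400+B.shape[0],:B.shape[1]]=B[:200]
cv2.imwrite('pics/g1.png',o[:,:,::-1])
E
```

```text
time_s: 4.83
tcp_pos: [0.6261, -0.1597, 0.2301]
eef_rot: [-180.0, 0.0, 2.0]
contact_force: [-0.1, 0.3, 0.2]
gripper_width: 0.05
gripper_force: 0.0
time_s: 5.33
tcp_pos: [0.6244, -0.1597, 0.1372]
eef_rot: [-180.0, 0.3, 2.0]
contact_force: [-0.1, 0.4, -0.4]
gripper_width: 0.0498
gripper_force: 0.0
```

View pics/g1.png

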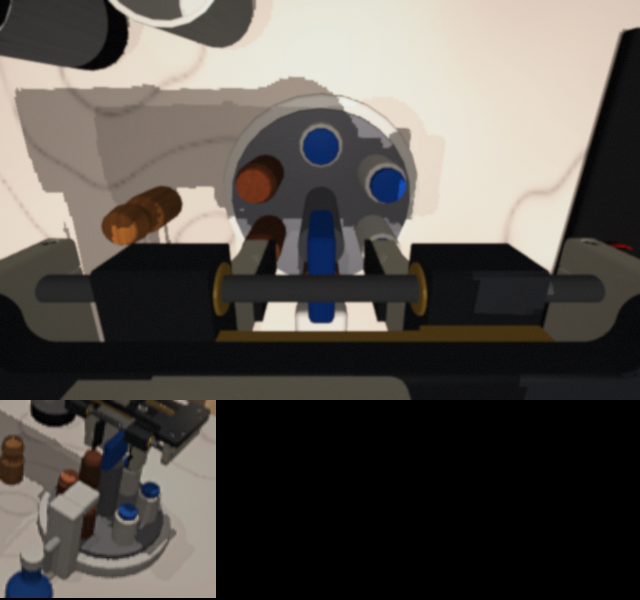

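The bar, at (321,265), is centred between the fingers. Close on it.

```bash
python3 -m creep '[[20,0,0,0,0,0,0],[20,0,0,0,0,0,0],[5,0,0,0,0,0,0],[5,0,0,0,0,0,0],[5,0,0,0,0,0,0],[5,0,0,0,0,0,0],[5,0,0,0,0,0,0],[5,0,0,0,0,0,0]]' 20
python3 -c "
from plant import r;s=r.get_state();print(s['joints'],s['moment'])"
```

```text
time_s: 6.1
tcp_pos: [0.6259, -0.1604, 0.1406]
eef_rot: [180.0, -0.0, 2.0]
contact_force: [-0.1, 1.1, 2.7]
gripper_width: 0.0127
gripper_force: 20.0
[ 2.89517215e+00  2.14806893e+01 -9.69770390e+00  2.89405639e-03
 -5.88084362e+01  8.90903874e+01] [0.33114916 0.23704129 0.02984869]
```

```bash
python3 -m creep '[[5,0,0,0,0,0,-4],[5,0,0,0,0,0,-5],[5,0,0,0,0,0,-5],[5,0,0,0,0,0,-5],[5,0,0,0,0,0,-5],[5,0,0,0,0,0,-5],[5,0,0,0,0,0,-5],[5,0,0,0,0,0,-5]]' 30
python3 -m creep '[[5,0,0,0,0,0,-5],[5,0,0,0,0,0,-5],[5,0,0,0,0,0,-4],[5,0,0,0,0,0,-3],[5,0,0,0,0,0,-1],[5,0,0,0,0,0,0],[5,0,0,0,0,0,0]]'
python3 -c "
from plant import r;s=r.get_state();print(s['joints'],s['moment'])"
```

```text
time_s: 6.77
tcp_pos: [0.6261, -0.16, 0.1406]
eef_rot: [-180.0, -0.0, -37.3]
contact_force: [-0.3, 2.3, 2.5]
gripper_width: 0.0127
gripper_force: 30.0
time_s: 7.35
tcp_pos: [0.6262, -0.1599, 0.1406]
eef_rot: [-179.9, 0.0, -54.9]
contact_force: [0.0, 4.9, 2.0]
gripper_width: 0.0129
gripper_force: 30.0
[ 2.92186701e+00  2.14811702e+01 -9.68076405e+00 -3.98549822e-02
 -5.87917661e+01  3.21847124e+01] [ 1.91293031  0.12629515 -0.0983986 ]
```

```bash
python3 -m creep '[[5,0,0,0,0,0,-1.5],[5,0,0,0,0,0,-1],[5,0,0,0,0,0,0],[20,0,0,0,0,0,0],[50,0,0,0,0,0,0],[50,0,0,0,0,0,0],[50,0,0,0,0,0,0],[50,0,0,0,0,0,0]]'
python3 -m creep '[[50,0,0,0.5,0,0,0],[50,0,0,0.9,0,0,0],[50,0,0,0.9,0,0,0],[50,0,0,0.9,0,0,0],[50,-0.5,0,0.9,0,0,0],[50,-0.9,0,0.9,0,0,0],[50,-0.9,0,0.9,0,0,0],[50,-0.9,0,0.9,0,0,0]]'
python3 -m creep '[[50,-0.9,0.5,0,0,0,6],[50,-0.9,0.5,0,0,0,6],[50,0,0.6,0,0,0,6],[50,0,0.9,0,0,0,6],[50,0,0.9,0,0,0,6],[50,0,0.9,0,0,0,6],[50,0,0.9,0,0,0,6],[50,0,0,0,0,0,6]]'
python3 - <<'E'
from plant import capture
from bar import *
from fit import blue
p=capture('wrist');cv2.imwrite('pics/w3.png',p['frame'][:,:,::-1]);np.save('w3.npy',p,allow_pickle=True)
for s,c in blue(p,0,0,640,230):
    if s[4]>100: print(s,c,at_z(p,*c,.092)[:2],*bar(p,*s[:4]))
E
```

```text
time_s: 8.02
tcp_pos: [0.6257, -0.1607, 0.1401]
eef_rot: [180.0, 0.0, -57.5]
contact_force: [-0.6, 0.6, 0.1]
gripper_width: 0.0407
gripper_force: 0.0
time_s: 8.68
tcp_pos: [0.5448, -0.1606, 0.311]
eef_rot: [180.0, 0.0, -57.5]
contact_force: [0.1, 0.1, -1.1]
gripper_width: 0.0503
gripper_force: 0.0
time_s: 9.35
tcp_pos: [0.5009, -0.028, 0.3105]
eef_rot: [-180.0, -0.0, -9.1]
contact_force: [1.3, -0.1, -0.5]
gripper_width: 0.05
gripper_force: 0.0
[409, 5, 59, 59, 1230] [440.8, 33.7] [ 0.63955517 -0.18733159] [ 0.62495997 -0.15860145] -54.05678191037049 0.05997112106943095 0.045706612855961316
[449, 57, 21, 22, 357] [459.1, 68.1] [ 0.60085187 -0.20642555] [ 0.59580267 -0.17302178] -75.95203745602734 0.01908758211842195 0.017410141910993687
[412, 91, 19, 12, 114] [420.2, 95.4] [ 0.57835804 -0.16055106] [ 0.57786376 -0.13640745] -81.34847753400412 0.017415861941176343 0.0069613256409313765
[440, 203, 48, 27, 1026] [463.1, 218.1] [ 0.41686423 -0.20649211] [ 0.44889111 -0.17310749] 73.09135886246202 0.051940702508486085 0.03129329766127294
```

View pics/w3.png

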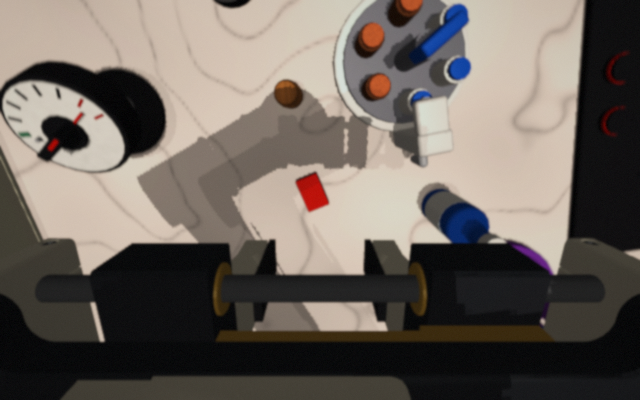

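Turret: a blue cap is now under the head (420,97), and the bar at (440,34) has turned about 60°, so it is seated. Now the knob: fit the dial and pointer in the w1 view.

```bash
cat > knob.py <<'E'
from h import *
def frame(psi,lean=.52):
    n=np.array([-np.cos(psi)*np.sin(lean),-np.sin(psi)*np.sin(lean),np.cos(lean)])
    left=np.array([-np.sin(psi),np.cos(psi),0]);up=np.cross(-n,left) # facing dial: left, up
    if up[2]<0: up=-up
    return n,left,up
def pt(c,psi,th,r,h):
    n,l,u=frame(psi);return np.array(c)+h*n+r*(np.cos(th)*l+np.sin(th)*u)
E
python3 - <<'E'
from knob import *
p=np.load('w1.npy',allow_pickle=True).item()
crop=p['frame'][0:135,250:380]
# dial edge by white/black threshold
g=cv2.cvtColor(p['frame'],cv2.COLOR_RGB2HSV)
red=cv2.inRange(g,(0,120,60),(8,255,255))|cv2.inRange(g,(172,120,60),(180,255,255));grn=cv2.inRange(g,(40,60,20),(95,255,255))
for nm,m in(('red',red),('grn',grn)):
    m[:, :250]=0;m[:,380:]=0;m[135:]=0
    n,l,s,c=cv2.connectedComponentsWithStats(m);print(nm,[(s[i].tolist(),np.round(c[i],1).tolist()) for i in range(1,n) if s[i,4]>3])
c=[.605,.245,.115];psi=-.163
print('axis h0,28,36',np.round(proj(p,[pt(c,psi,0,0,h) for h in(0,.028,.036)]),1).tolist())
print('tick r.05 th 0..2.8',np.round(proj(p,[pt(c,psi,t,.05,.0) for t in np.arange(0,3,.4)]),1).tolist())
print('wing top end',[(t,np.round(proj(p,[pt(c,psi,t,.015,.036)])[0],1).tolist()) for t in np.arange(1.2,3,.2)])
o=cv2.resize(crop,None,fx=4.4,fy=4.4,interpolation=2)
for h in (0,.036):
    for t in np.linspace(0,2*np.pi,40):
        u,v=proj(p,[pt(c,psi,t,.061 if h==0 else .021,h)])[0];cv2.circle(o,(int((u-250+.5)*4.4),int((v+.5)*4.4)),2,(0,255,0) if h==0 else (255,255,0),-1)
cv2.imwrite('pics/k1.png',o[:,:,::-1])
E
```

```text
red [([346, 50, 8, 7, 19], [349.3, 52.7]), ([330, 63, 15, 11, 44], [337.0, 68.1]), ([353, 68, 9, 4, 16], [356.7, 69.4]), ([314, 85, 17, 12, 93], [322.0, 90.4])]
grn [([266, 77, 9, 4, 35], [269.9, 78.5])]
axis h0,28,36 [[314.3, 80.6], [312.4, 92.1], [311.9, 95.6]]
tick r.05 th 0..2.8 [[270.0, 75.1], [273.3, 57.6], [283.9, 42.6], [300.5, 33.3], [320.0, 32.2], [338.4, 39.4], [352.0, 53.4], [358.5, 70.9]]
wing top end [(np.float64(1.2), [307.6, 81.9]), (np.float64(1.4), [310.5, 81.5]), (np.float64(1.5999999999999999), [313.5, 81.6]), (np.float64(1.7999999999999998), [316.4, 82.4]), (np.float64(1.9999999999999998), [319.1, 83.7]), (np.float64(2.1999999999999997), [321.5, 85.4]), (np.float64(2.3999999999999995), [323.4, 87.6]), (np.float64(2.5999999999999996), [324.9, 90.0]), (np.float64(2.8), [325.8, 92.7])]
```

View pics/k1.png

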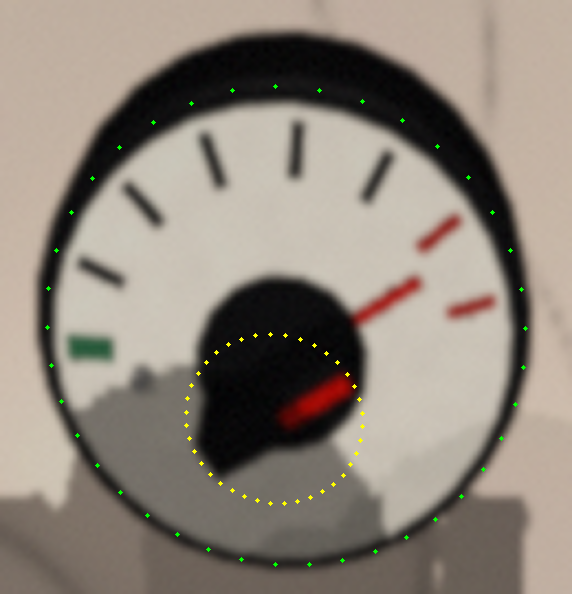

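Run:
```python
from knob import *
p=np.load('w1.npy',allow_pickle=True).item()
T=np.array([[269.9,78.5],[272.5,61.3],[282,46.1],[297.9,35.9],[316.8,33.6],[335.2,39.7],[349.3,52.7],[356.7,69.4]])
f=lambda q:(proj(p,[pt([q[0],q[1],.115],q[2],.4*i,q[3],.001) for i in range(8)])-T).ravel()
o=least_squares(f,[.605,.245,-.16,.05]);c=[*o.x[:2],.115];psi=o.x[2];print(o.x,np.abs(o.fun).max())
for obs,h in (([337,68.1],.003),([322,90.4],.036)):
    e=least_squares(lambda q:proj(p,[pt(c,psi,q[0],q[1],h)])[0]-obs,[2.4,.02]);print('theta,r',e.x)
np.save('meter.npy',[*c,psi]);n,l,u=frame(psi)
print('n',n,'grip',pt(c,psi,0,0,.028),'TCP at grip',pt(c,psi,0,0,.028-.0188),'TCP 80mm off',pt(c,psi,0,0,.09))
from plant import r
s=r.get_state();Rc=R.from_euler('xyz',s['eef_rot'],degrees=True)
for th in (2.4,2.4-np.pi):
    w=np.cos(th)*l+np.sin(th)*u  # wing dir = tool x (closing y perpendicular)
    for sg in (1,-1):
        x=sg*w;z=-n;Rt=R.from_matrix(np.c_[x,np.cross(z,x),z]);print(th,sg,'rotvec',np.degrees((Rt*Rc.inv()).as_rotvec()),'eul',Rt.as_euler('xyz',degrees=True))
print(s['tcp_pos'],s['joints'])
```

```text
[ 0.60455351  0.24574005 -0.10874126  0.04909328] 0.12373717392506478
theta,r [2.53371288 0.0301582 ]
theta,r [2.53026187 0.01215702]
n [-0.49394531  0.05392495  0.86781918] grip [0.59072304 0.24724994 0.13929894] TCP at grip [0.60000921 0.24623615 0.12298394] TCP 80mm off [0.56009843 0.25059329 0.19310373]
2.4 1 rotvec [  8.57952619 -29.30601102 -44.04356165] eul [-157.11035898  -19.61050201  -57.74800581]
2.4 -1 rotvec [-36.29305599 -10.61676731 131.16985395] eul [157.11035898  19.61050201 122.25199419]
-0.7415926535897932 1 rotvec [-36.29305599 -10.61676731 131.16985395] eul [157.11035898  19.61050201 122.25199419]
-0.7415926535897932 -1 rotvec [  8.57952619 -29.30601102 -44.04356165] eul [-157.11035898  -19.61050201  -57.74800581]
[ 0.50079508 -0.02901663  0.31045788] [ 1.91587674e+01  1.28025806e+00 -1.26659544e+01 -5.64015015e-03
 -7.60290137e+01  6.21865871e+01]
```

```bash
cat > goal.py <<'E'
import sys
from knob import *
from plant import r
def show(th,h):
    m=np.load('meter.npy');c=m[:3];psi=m[3];n,l,u=frame(psi);s=r.get_state()
    w=np.cos(th)*l+np.sin(th)*u;Rc=R.from_euler('xyz',s['eef_rot'],degrees=True)
    Rt=R.from_matrix(np.c_[w,np.cross(-n,w),-n]);P=pt(c,psi,0,0,h)
    print('units',np.round((P-s['tcp_pos'])/.025,2),'rotvec',np.round(np.degrees((Rt*Rc.inv()).as_rotvec()),2),'joints',np.round(s['joints'],1),'step n',np.round(n/.025*.01,3))
show(float(sys.argv[1]),float(sys.argv[2]))
E
python3 goal.py 2.53 .1
```

```text
units [ 2.17 11.21 -4.35] rotvec [ 10.56 -28.95 -51.31] joints [ 19.2   1.3 -12.7  -0.  -76.   62.2] step n [-0.198  0.022  0.347]
```

```bash
python3 -m creep '[[40,0.18,0.93,0,0.88,-2.41,-4.28],[40,0.18,0.93,0,0.88,-2.41,-4.28],[40,0.18,0.93,0,0.88,-2.41,-4.28],[40,0.18,0.93,-0.1,0.88,-2.41,-4.28],[40,0.18,0.93,-0.2,0.88,-2.41,-4.28],[40,0.18,0.93,-0.3,0.88,-2.41,-4.28],[40,0.18,0.93,-0.3,0.88,-2.41,-4.28],[40,0.18,0.93,-0.3,0.88,-2.41,-4.28]]'
python3 -m creep '[[40,0.18,0.93,-0.6,0.88,-2.41,-4.28],[40,0.18,0.93,-0.6,0.88,-2.41,-4.28],[40,0.18,0.93,-0.6,0.88,-2.41,-4.28],[40,0.18,0.93,-0.6,0.88,-2.41,-4.28],[40,0,0,-0.6,0,0,0],[40,0,0,0,0,0,0]]'
python3 goal.py 2.53 .06
python3 - <<'E'
from plant import capture
from h import *
p=capture('wrist');cv2.imwrite('pics/w4.png',p['frame'][:,:,::-1]);np.save('w4.npy',p,allow_pickle=True)
E
```

```text
time_s: 10.07
tcp_pos: [0.5367, 0.1549, 0.2811]
eef_rot: [-164.9, -13.6, -46.0]
contact_force: [0.8, -0.4, 0.4]
gripper_width: 0.0398
gripper_force: 0.0
time_s: 10.57
tcp_pos: [0.5521, 0.225, 0.2153]
eef_rot: [-157.3, -16.3, -61.7]
contact_force: [-0.6, -1.4, -1.6]
gripper_width: 0.0401
gripper_force: 0.0
units [ 0.91  0.96 -1.93] rotvec [ 0.79 -2.23 -2.49] joints [ 50.9   1.4 -45.7  42.9 -34.7 -53.5] step n [-0.198  0.022  0.347]
```

View pics/w4.png

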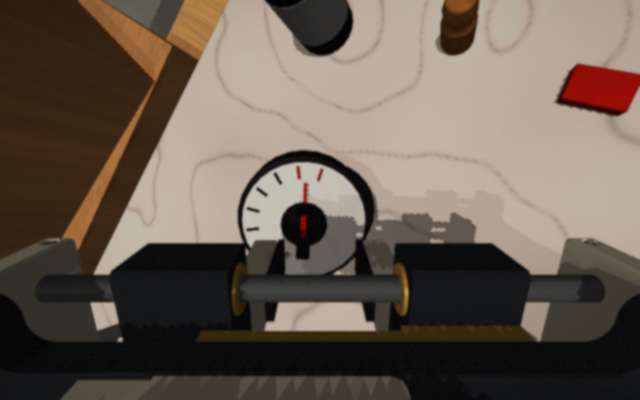

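The wing is vertical in the view, with its red stripe at (304,227), so the tool yaw is right. The remaining offset is sideways.

```bash
python3 -m creep '[[40,0.2,0.3,-0.4,0.2,-0.6,-0.6],[40,0.2,0.3,-0.4,0.2,-0.6,-0.6],[40,0.2,0.2,-0.4,0.2,-0.5,-0.6],[40,0.2,0.16,-0.4,0.2,-0.5,-0.6],[40,0.1,0,-0.33,0,0,0],[40,0,0,0,0,0,0],[40,0,0,0,0,0,0]]'
python3 goal.py 2.53 .014
python3 - <<'E'
from plant import capture
from knob import *
p=capture('wrist');np.save('w5.npy',p,allow_pickle=True)
g=cv2.cvtColor(p['frame'],cv2.COLOR_RGB2HSV);red=cv2.inRange(g,(0,120,60),(8,255,255))|cv2.inRange(g,(172,120,60),(180,255,255))
n,l,s,c=cv2.connectedComponentsWithStats(red);print([(s[i].tolist(),np.round(c[i],1).tolist()) for i in range(1,n) if s[i,4]>8])
m=np.load('meter.npy');f=lambda th,r,h:np.round(proj(p,[pt(m[:3],m[3],th,r,h)])[0],1)
print('pred stripe',f(2.53,.012,.036),'needle',f(2.53,.030,.003),'tick2.4',f(2.4,.049,.001),'tick2.8',f(2.8,.049,.001))
E
```

```text
time_s: 11.2
tcp_pos: [0.5768, 0.249, 0.1716]
eef_rot: [-154.6, -16.5, -64.9]
contact_force: [0.3, -0.1, 0.4]
gripper_width: 0.0401
gripper_force: 0.0
units [ 0.83 -0.1  -1.78] rotvec [-0.19  0.22 -0.04] joints [ 45.6   6.7 -50.4  61.9 -26.3 -72. ] step n [-0.198  0.022  0.347]
[([312, 151, 4, 15, 42], [313.7, 157.6]), ([338, 153, 6, 15, 44], [340.5, 159.8]), ([321, 171, 4, 25, 79], [322.9, 182.5]), ([319, 209, 8, 27, 181], [322.6, 221.1])]
pred stripe [322.8 221.9] needle [322.6 183.7] tick2.4 [313.9 158.1] tick2.8 [340.5 160. ]
```

Predictions agree within about 1 px. Descend along the dial axis and close.

```bash
python3 -m creep '[[40,0.21,-0.03,-0.45,0,0,0],[40,0.21,-0.03,-0.45,0,0,0],[40,0.21,-0.03,-0.44,0,0,0],[40,0.2,-0.01,-0.44,0,0,0],[40,0,0,0,0,0,0],[40,0,0,0,0,0,0]]' && python3 goal.py 2.53 .014
python3 -m creep '[[20,0,0,0,0,0,0],[5,0,0,0,0,0,0],[5,0,0,0,0,0,0],[5,0,0,0,0,0,0],[5,0,0,0,0,0,0],[5,0,0,0,0,0,0],[5,0,0,0,0,0,0]]' 20; python3 goal.py 2.53 .014
```

```text
time_s: 11.75
tcp_pos: [0.5976, 0.2465, 0.127]
eef_rot: [-154.6, -16.5, -64.9]
contact_force: [0.0, -0.7, -1.1]
gripper_width: 0.0397
gripper_force: 0.0
units [0.   0.   0.01] rotvec [-0.17  0.23 -0.06] joints [ 35.5  11.  -53.3  83.5 -19.4 -85.8] step n [-0.198  0.022  0.347]
time_s: 12.33
tcp_pos: [0.5976, 0.2489, 0.1275]
eef_rot: [-154.5, -16.5, -64.8]
contact_force: [3.6, 2.7, 2.6]
gripper_width: 0.0119
gripper_force: 20.0
units [-0.   -0.1  -0.01] rotvec [-0.27  0.29 -0.23] joints [ 35.6  11.  -53.2  83.8 -19.3 -86. ] step n [-0.198  0.022  0.347]
```

```bash
python3 -m creep '[[5,0,0,0,-1.48,0.16,2.6],[5,0,0,0,-2.96,0.32,5.21],[5,0,0,0,-2.96,0.32,5.21],[5,0,0,0,-2.96,0.32,5.21],[5,0,0,0,-2.96,0.32,5.21],[5,0,0,0,-2.96,0.32,5.21],[5,0,0,0,-2.96,0.32,5.21],[5,0,0,0,-2.96,0.32,5.21]]' 25; python3 goal.py 1.745 .014
```

```text
time_s: 13.0
tcp_pos: [0.5967, 0.2475, 0.1269]
eef_rot: [-174.2, -29.3, -17.3]
contact_force: [-4.9, -1.7, 8.2]
gripper_width: 0.0119
gripper_force: 25.0
units [ 0.04 -0.04  0.01] rotvec [-0.11  0.02 -0.47] joints [ 35.8  11.  -53.2  82.6 -19.4 -39.8] step n [-0.198  0.022  0.347]
```

Tracking well; continue.

```bash
python3 -m creep '[[5,0,0,0,-2.96,0.32,5.21],[5,0,0,0,-2.96,0.32,5.21],[5,0,0,0,-2.96,0.32,5.21],[5,0,0,0,-2.96,0.32,5.21],[5,0,0,0,-2.96,0.32,5.21],[5,0,0,0,-2.96,0.32,5.21],[5,0,0,0,-2.96,0.32,5.21],[5,0,0,0,-2.96,0.32,5.21]]'
python3 -m creep '[[5,0,0,0,-2.96,0.32,5.21],[5,0,0,0,-2.96,0.32,5.21],[5,0,0,0,-2.96,0.32,5.21],[5,0,0,0,-2.96,0.32,5.21],[5,0,0,0,-2.96,0.32,5.21],[5,0,0,0,-2.96,0.32,5.21],[5,0,0,0,-2.96,0.32,5.21],[5,0,0,0,0,0,0]]'; python3 goal.py 0 .014; python3 -c "
from plant import r;s=r.get_state();print(s['moment'])"
```

```text
time_s: 13.67
tcp_pos: [0.5969, 0.2457, 0.1271]
eef_rot: [160.6, -22.9, 36.0]
contact_force: [-4.7, -6.4, 11.1]
gripper_width: 0.0118
gripper_force: 25.0
time_s: 14.33
tcp_pos: [0.5981, 0.2447, 0.1279]
eef_rot: [150.7, -4.6, 75.2]
contact_force: [0.6, -8.7, 9.6]
gripper_width: 0.0117
gripper_force: 25.0
units [-0.02  0.07 -0.03] rotvec [-4.6   0.4   8.57] joints [ 36.9  11.1 -52.7  79.8 -20.3  52. ] step n [-0.198  0.022  0.347]
[-2.94986159 -0.66692765 -1.53760012]
```

```bash
python3 -m creep '[[5,0,0,0,-1.98,0.2,3.47],[5,0,0,0,-1.48,0.16,2.6],[5,0,0,0,-0.99,0.1,1.74],[5,0,0,0,-0.99,0.1,1.74],[5,0,0,0,-0.99,0.1,1.74],[5,0,0,0,-0.5,0.05,0.87],[5,0,0,0,0,0,0],[5,0,0,0,0,0,0]]'; python3 goal.py 0 .014; python3 -c "
from plant import r;s=r.get_state();print(s['moment'])"
```

```text
time_s: 15.0
tcp_pos: [0.5984, 0.2448, 0.1281]
eef_rot: [150.3, 2.2, 86.9]
contact_force: [2.8, -8.0, 8.2]
gripper_width: 0.0121
gripper_force: 26.0
units [-0.03  0.07 -0.04] rotvec [ 2.14 -0.31 -3.16] joints [ 36.9  11.1 -52.7  79.8 -20.4  65.5] step n [-0.198  0.022  0.347]
[-2.3540183 -1.0894054 -1.904494 ]
```

```bash
python3 -m creep '[[5,0,0,0,-0.99,0.1,1.74],[5,0,0,0,-0.99,0.1,1.74],[5,0,0,0,0,0,0],[5,0,0,0,0,0,0]]'; python3 goal.py 0 .014
python3 -m creep '[[20,0,0,0,0,0,0],[40,0,0,0,0,0,0],[40,0,0,0,0,0,0],[40,0,0,0,0,0,0],[40,0,0,0,0,0,0],[40,-0.2,0,0.35,0,0,0],[40,-0.4,0.04,0.7,0,0,0],[40,-0.4,0.04,0.7,0,0,0]]'
python3 -m creep '[[40,-0.4,0.04,0.7,0,0,0],[40,-0.4,0.04,0.7,0,0,0],[40,-0.4,0.04,0.7,0,0,0],[40,-0.4,0.04,0.7,0,0,0],[40,-0.2,0,0.4,0,0,0],[40,0,0,0,0,0,0]]'
python3 - <<'E'
from plant import capture
from knob import *
o=np.zeros((600,800,3),np.uint8)
p=capture('wrist');t=capture('top');q=capture('side')
o[:400,:640]=p['frame']
o[400:600,:200]=cv2.resize(t['frame'][150:200,190:240],(200,200),interpolation=2)
o[400:600,200:400]=cv2.resize(t['frame'][130:230,325:425],(200,200),interpolation=2)
o[400:600,400:600]=cv2.resize(q['frame'][190:290,340:440],(200,200),interpolation=2)
o[400:600,600:]=cv2.resize(q['frame'][125:185,245:305],(200,200),interpolation=2)
cv2.imwrite('pics/f1.png',o[:,:,::-1]);np.save('w6.npy',p,allow_pickle=True)
m=np.load('meter.npy');g=cv2.cvtColor(p['frame'],cv2.COLOR_RGB2HSV);red=cv2.inRange(g,(0,120,60),(8,255,255))|cv2.inRange(g,(172,120,60),(180,255,255))
n,l,s,c=cv2.connectedComponentsWithStats(red)
for i in range(1,n):
    if s[i,4]>8:
        print(s[i].tolist(),np.round(c[i],1))
        for h in (.003,.036): print('  ',h,least_squares(lambda x:proj(p,[pt(m[:3],m[3],x[0],x[1],h)])[0]-c[i],[.05,.02]).x)
E
```

```text
time_s: 15.33
tcp_pos: [0.5984, 0.2451, 0.128]
eef_rot: [150.5, 4.1, 90.4]
contact_force: [3.8, -7.2, 8.0]
gripper_width: 0.013
gripper_force: 27.4
units [-0.03  0.06 -0.03] rotvec [ 4.12 -0.52 -6.65] joints [ 36.9  11.1 -52.7  79.9 -20.4  69.4] step n [-0.198  0.022  0.347]
time_s: 16.0
tcp_pos: [0.5706, 0.2485, 0.1685]
eef_rot: [150.9, 4.2, 90.8]
contact_force: [1.3, -0.2, 0.7]
gripper_width: 0.04
gripper_force: 0.0
time_s: 16.5
tcp_pos: [0.5263, 0.2552, 0.2523]
eef_rot: [150.6, 3.9, 90.9]
contact_force: [-0.4, 0.9, 0.3]
gripper_width: 0.0399
gripper_force: 0.0
[323, 155, 5, 18, 44] [325.1 163. ]
   0.003 [-0.00693993  0.02987504]
   0.036 [-0.04092387  0.03476776]
[320, 179, 8, 19, 93] [323.2 187.7]
   0.003 [0.43855302 0.0038507 ]
   0.036 [0.0203382  0.01112742]
[344, 223, 5, 7, 11] [346.2 225.8]
   0.003 [-0.74647329 -0.04864759]
   0.036 [-0.86885083 -0.03709352]
[329, 229, 3, 7, 9] [329.9 232.1]
   0.003 [-0.34361517 -0.04848222]
   0.036 [-0.38683787 -0.0354637 ]
```

View pics/f1.png

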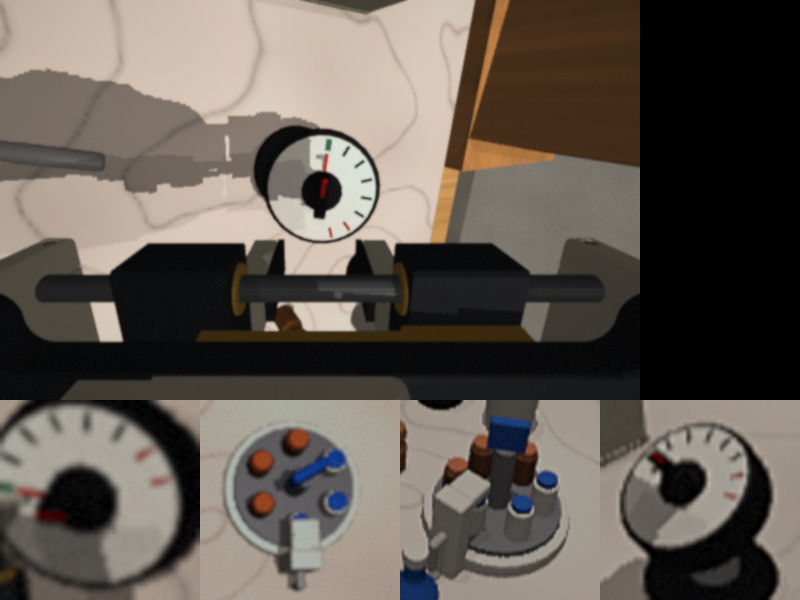

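The red pointer at (325,163) lines up with the green tick at (328,145), which puts the knob at about 0 rad. A blue cap sits under the head, nothing else has moved, and the gripper is open and clear.

```bash
python3 -c "
from plant import close_job;print(close_job())"
```

```text
the job is handed in; nothing more can be done
None
```

The turret is one click clockwise with a fresh blue-capped cartridge under the outlet head, the meter knob is home at zero within what the camera can show, the gripper is open and clear, and the job is handed in at about 17 s.

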